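# Two rollers from the bearing-parts feeder

## Robot

A 7-joint arm with a two-finger parallel gripper is mounted at the origin on the work surface. World frame = base frame: x ahead of the robot, y to its left, z up, the work surface at z = 0. Lengths are in m, angles in rad, forces in N, time in s.
With the tool pointing down it reaches from about 0.425 to 0.95 m from the base axis. Payload 16.7 kg.
Tool frame: the origin (TCP) lies at the centre of the arm's flange, where the gripper is bolted on; the fingertips stand 199 mm ahead of it and the grasp point (between the pads) lies 180 mm ahead of it; z points along the fingers, y is the line along which they close (so a half turn about z gives the same grasp; the last joint's range is limited). The gripper opens to 94 mm and grips with 3 to 60 N. Pads are 16 mm wide; open, the fingers measure 119 mm over their backs; the gripper's body (75 mm by 177 mm) begins 78 mm behind the grasp point.
Start: joints at [-1.351, 0.426, 0.074, 1.606, -0.034, 1.111, -0.067], TCP at [0.243, 0.63, 0.405] pointing down, gripper open.
Joint ranges: [-2.85, 2.85], [-0.5, 2.14], [-1.23, 1.37], [0.21, 2.46], [-1.02, 4.16], [0.16, 2.05], [-2.73, 2.73]. Speed limits (rad/s): [1.89, 1.89, 2.39, 2.39, 3.01, 3.01, 3.01].

## Interface

Orientations are given as [roll, pitch, yaw] about the fixed x, y, z axes, in that order (R = Rz(yaw) Ry(pitch) Rx(roll)).
In Python, from plant import arm gives the robot as it stands.
- The arm moves only by the tool arm_command, never from a script. Its argument "deltas" is a list of rows, each an object of numbers: "tx", "ty", "tz": the shift along the tool's x, y, z in cm; "yaw": the turn about the tool's z in rad. In form: [{"tx": .., "ty": .., "tz": .., "yaw": ..}, ...]. A call has 1 to 20 rows; each row is the pose to reach, as a shift and turn from the pose commanded when the call began, along the tool's axes at that moment; what a row does not reach only later rows make up. A row lasts 1/8 s, in which the tool goes at most 62.5 mm and 10.7 degrees, less where a joint would pass 70% of its speed; a pose out of reach is approached as far as the arm can. A call with a gripper value outside its range is refused whole. "claw" is the closure, from 0 (fully open) to 1 (shut), set as the call begins (left out, the last holds). The fingers move at their own pace and stop on an object; "force" is the grip in N (left out, the last holds). Time passes only in rows, so rows that repeat a pose let the fingers close. It gives the time, the measured TCP pose, the force, the opening and the grip force at its end, in the units of the state.
- arm.read_state(): the state, without advancing time (a new reading comes with each control period).
- arm.grab_frame(name): name is "scene" or "top"; returns the picture (400x640x3 uint8, blue, green, red); there is no depth.
- arm.get_calibration(name): a dict with "fov_y" (degrees; the focal length in pixels is half the picture's height over the tangent of half this angle, whatever the lens; pixels are square), "cx", "cy" (the principal point, pixels), "rvec" (rotation vector, rad) and "tvec" (3), from world to camera coordinates, as OpenCV has them. Camera axes: x right, y down, z forward; pixel columns grow to the right and rows downward; lengths in m; the calibration is good to about 2 mm. A picture is of the moment at which its call begins. get_calibration takes no time and is no camera call.
- arm.close_job(): hands the job in; it is judged then, once.
The state is a dict: "time": time; "qpos": joint angles; "joint_vel": joint speeds; "tau": joint torques, N m; "eef_pos": TCP position; "ee_rot": TCP orientation; "contact_force": force on the tool from outside, world axes, zero at the start; "torque": the same for the moment, N m; "opening": finger opening in m; "gripper_force": force on a finger pad.
Only numpy, scipy, OpenCV 4.12 (cv2) and the standard library are available. Lean on these libraries where they do the work, as an engineer would, in place of code of your own. Each camera call takes 0.05 s, during which the arm holds its last target. There are 200 camera calls.

## Task

Get two bearing rollers out of the bench feeder into the aluminium tray. Set the steel sleeve that stands in the way upright aside on the bench, stand the tray under the lip of the roller lane, then tilt the spring-centred lever towards the roller lane, hold it a moment and let it recentre, once for each roller. Let out no ball and no third roller, and do not disturb the can, the jar and the gear.

Things in the scene. Friction and masses are not known exactly. Their poses are not given: they have to be found in the camera images.
- feeder: Fixed grey steel feeder, 176 wide (y), 58 high. Origin on the bench under the lever; x points from its front to its rear, y left, z up. Front face at x -15, rear at +100 mm. Two open sloping lanes at y +50 and -50 run down to the front, the lever between them at x 0. One tilt to a side lets out one part on that side, however long it is held; the next moves up when the lever is back at the centre.
- roller_lane: The wide lane (40 mm inside, 46 out) with three rollers; left or right of the lever (feeder y +50 or -50). Axes parallel to the feeder's; origin on the bench under its centre line, level with the lever. Lip 50 mm in front (x -50); underside there 67 mm above the bench, wall tops 92, rising to 120 at the rear. A part falls within 0.5 s and lands 10 to 60 mm in front of the lip.
- ball_lane: The narrow lane (18 mm inside, 24 outside) with three balls, on the other side of the lever; otherwise like the roller lane.
- jog (a joint): Lever tilt (rad): 0 upright, positive to feeder +y (left), negative to -y; stops at +-0.42. Swings about a line along the feeder's x, 88 mm above the bench. A spring returns it to 0 (1 N m/rad: 3 N at the knob for full tilt). The gate is surely open above 0.25: tilt to 0.3 to 0.42 and hold half a second. A crossbar on the lever, 110 wide, is 132 mm above the bench.
- jog_knob (a point): Centre of the lever's black ball knob, 26 mm diameter, 132 mm from the pivot (220 mm above the bench when upright), on a steel shaft 10 mm thick.
- tray_mid (a point): Loose aluminium tray, open above, 140 (x) by 60 (y) by 30 high, walls 4, about 150 g; the point is at its centre, 15 mm above its underside. Well placed with its length along the feeder's x and its centre 90 mm in front (-x) of the roller lane's origin: 30 mm of it is then under the lip.
- sleeve_mid (a point): Loose plain steel sleeve, 48 diameter, 45 high, bore 32, about 300 g, standing in front of the roller lane's lip; the point is at its centre, 22.5 mm above its underside.
- can_mid (a point): Bystander: white oil can, 44 diameter, 150 high, standing beside the feeder; the point is at its centre.
- jar_mid (a point): Bystander: grey jar with black cap, 60 diameter, 75 high, standing beside the feeder; the point is at its centre.
- gear_mid (a point): Bystander: dark steel gear with a hub, 64 diameter, 34 high, lying on the bench, hub up; the point is at its centre.
- roller1: Round-ended steel bearing roller, 16 diameter, 36 long, first, lowest in the roller lane, lying across it; origin at its centre.
- ball1: Steel ball, 16 diameter, first, lowest in the ball lane; origin at its centre.
- roller2: Round-ended steel bearing roller, 16 diameter, 36 long, second in the roller lane, lying across it; origin at its centre.
- ball2: Steel ball, 16 diameter, second in the ball lane; origin at its centre.
- roller3: Round-ended steel bearing roller, 16 diameter, 36 long, third in the roller lane, lying across it; origin at its centre.
- ball3: Steel ball, 16 diameter, third in the ball lane; origin at its centre.
Mind the look-alikes: they are no part of the job. Several things look just like the part that bears sleeve_mid: the one meant starts farthest to the robot's right.

How it is judged:
By the outcome, as a careful person would: the job done as asked, in the order asked, and still so for the second after the job is handed in, with the robot touching nothing.
It also fails if it takes over 64 s, if anything falls off the work surface, if the arm or the gripper's body presses on something with over 40 N, if the wrist force passes 120 N, or if a joint passes its speed limit or range.

## Working session

There is one attempt and no reset: what is moved stays moved. The work goes in short steps, Python scripts to look and compute and a tool call to move; the robot and the scene stay as the last step left them, time stands still between calls to the robot, and variables do not carry over. Pictures are saved under pics/ and viewed, at most 11 in all, crops included, and the job is handed in when it is done.

Besides the shell and the picture viewer there is one more tool, called after "Emit:" by a JSON object that holds its "api" and its "payload", one argument or row to a line. arm_command: Moves the arm, as the interface text tells. Its arguments: {"type":"object","properties":{"deltas":{"type":"array","items":{"type":"object","properties":{"tx":{"type":"number"},"ty":{"type":"number"},"tz":{"type":"number"},"yaw":{"type":"number"}}}},"claw":{"type":"number"},"force":{"type":"number"}},"required":["deltas"]}

```bash
mkdir -p pics
cat > h.py <<'E'
import numpy as np, cv2
from plant import arm
def cal(n):
    c=arm.get_calibration(n); f=200/np.tan(np.radians(c["fov_y"])/2)
    K=np.array([[f,0,c["cx"]],[0,f,c["cy"]],[0,0,1.]]); R=cv2.Rodrigues(np.array(c["rvec"],float))[0]
    return K,R,np.array(c["tvec"],float).ravel()
def ray(n,u,v,z):
    K,R,t=cal(n); o=-R.T@t; d=R.T@np.linalg.solve(K,[u,v,1.]); return o+d*(z-o[2])/d[2]
def proj(n,p):
    K,R,t=cal(n); q=K@(R@np.array(p,float)+t); return q[:2]/q[2]
def tri(u1,u2):
    A=[];b=[]
    for n,(u,v) in (("scene",u1),("top",u2)):
        K,R,t=cal(n);o=-R.T@t;d=R.T@np.linalg.solve(K,[u,v,1.]);d/=np.linalg.norm(d);P=np.eye(3)-np.outer(d,d);A.append(P);b.append(P@o)
    return np.linalg.lstsq(np.vstack(A),np.hstack(b),rcond=None)[0]
E
python3 - <<'E'
from h import *
for n in("scene","top"):
    cv2.imwrite(f"pics/{n}0.png",arm.grab_frame(n)); K,R,t=cal(n); print(n,K[0,0],-R.T@t,R[2], arm.get_calibration(n))
s=arm.read_state();print(s)
E
```

```text
scene 485.5879230151046 [1.23065703 0.07100898 1.26868585] [-0.50590546 -0.06374437 -0.86023039] {'fov_y': 44.770768368689986, 'cx': 325.6268128862378, 'cy': 197.5660775571794, 'rvec': array([ 1.82459591,  2.03765373, -0.56603849]), 'tvec': array([ 0.07716903, -0.41228413,  1.71848466])}
top 489.9622839776109 [ 0.32960994 -0.01354178  1.33597245] [ 0.17192115  0.02621911 -0.98476174] {'fov_y': 44.410043264031096, 'cx': 322.80410359775226, 'cy': 196.74481612403125, 'rvec': array([ 2.12250037, -2.11581432,  0.15590181]), 'tvec': array([0.01899303, 0.55447678, 1.25930268])}
{'time': 0.1, 'qpos': array([-1.35151179,  0.42669427,  0.07386832,  1.60652469, -0.03407636,
        1.11084463, -0.06707815]), 'joint_vel': array([-2.92365531e-04, -3.03398282e-03,  2.67070446e-04, -2.34468917e-03,
        1.14480265e-03,  6.90677238e-05, -3.38653774e-04]), 'tau': array([ 6.82032711e-03, -9.37463522e+01,  3.67644891e+00, -4.55049098e+01,
       -4.85614920e-02,  1.67570799e-02,  5.66418771e-05]), 'eef_pos': array([0.24328754, 0.62945469, 0.40403751]), 'ee_rot': array([-3.14038651e+00,  1.14052527e-04,  2.77279552e+00]), 'contact_force': array([-0.43473212, -0.12460854,  0.38614088]), 'torque': array([-0.01333191,  0.02851253, -0.02386449]), 'gripper_force': 0.0, 'opening': 0.09397955160011184}
```

View pics/scene0.png

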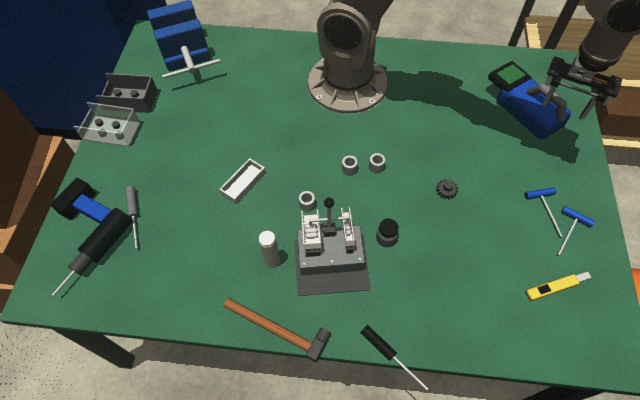

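View pics/top0.png

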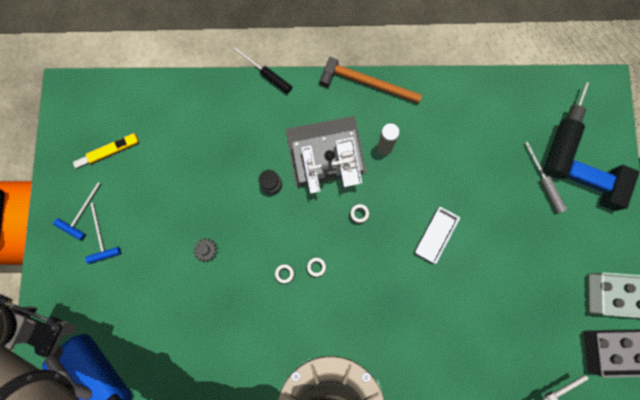

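The top view has +x up and the robot's right to the picture's right. There are three sleeve candidates, at top pixels (360,214), (316,267) and (285,274). The one meant is (360,214): it is farthest to the right and stands in front of the wide lane, at about (347,165). The tray is at (438,235), the can at (389,135), the jar at (269,182), the gear at (205,250) and the knob at about (330,156). I'll confirm with an enlarged crop.

Run:
```python
from h import *
t=cv2.imread("pics/top0.png");s=cv2.imread("pics/scene0.png")
a=cv2.resize(t[110:290,260:470],None,fx=3,fy=3,interpolation=cv2.INTER_CUBIC)[:540]
cv2.imwrite("pics/topc.png",a)
b=cv2.resize(s[150:310,210:410],None,fx=3.7,fy=3.7,interpolation=cv2.INTER_CUBIC)
cv2.imwrite("pics/scenec.png",b)
# bright blobs
for n,im in(("top",t),("scene",s)):
    g=cv2.cvtColor(im,cv2.COLOR_BGR2HSV); m=((g[...,1]<70)&(g[...,2]>130)).astype(np.uint8)
    k,l,st,c=cv2.connectedComponentsWithStats(m)
    for i in range(1,k):
        if 40<st[i,4]<3000 and 190<c[i][0]<480 and 110<c[i][1]<300:
            cn=max(cv2.findContours((l==i).astype(np.uint8),cv2.RETR_EXTERNAL,cv2.CHAIN_APPROX_NONE)[0],key=len)
            print(n,st[i],c[i].round(1),[np.round(x,1) for x in cv2.minAreaRect(cn)])
```

```text
top [381 123  19  18 257] [390.3 131.1] [array([390.3, 131.3]), array([17.7, 17. ]), np.float64(45.0)]
top [ 292  130   71   64 2572] [328.9 158. ] [array([328.4, 162.1]), array([54.5, 64.6]), np.float64(79.3)]
top [350 204  20  19 207] [359.7 212.7] [array([359.5, 213. ]), array([18., 19.]), np.float64(90.0)]
top [ 415  206   45   58 1309] [437.2 235. ] [array([437.4, 234.7]), array([25.1, 53.7]), np.float64(27.3)]
top [307 257  19  20 221] [316.  266.5] [array([316. , 266.5]), array([19., 18.]), np.float64(90.0)]
top [274 264  20  20 213] [283.9 273.2] [array([283.8, 273.3]), array([18.4, 19.1]), np.float64(45.0)]
scene [370 153  16  13  98] [377.3 158.8] [array([377.5, 159. ]), array([12., 15.]), np.float64(90.0)]
scene [342 155  16  13  96] [349.2 160.8] [array([349.5, 161. ]), array([12., 15.]), np.float64(90.0)]
scene [219 158  46  41 624] [242.  179.3] [array([241.4, 177.9]), array([18.5, 46.9]), np.float64(43.3)]
scene [298 191  17  14 110] [306.3 197.2] [array([306. , 197.5]), array([13., 16.]), np.float64(90.0)]
scene [ 298  207   66   60 2191] [328.5 242. ] [array([329.3, 236.1]), array([56.8, 63.4]), np.float64(85.2)]
scene [258 230  17  17 219] [266.1 237.8] [array([266., 238.]), array([16., 16.]), np.float64(90.0)]
```

View pics/topc.png

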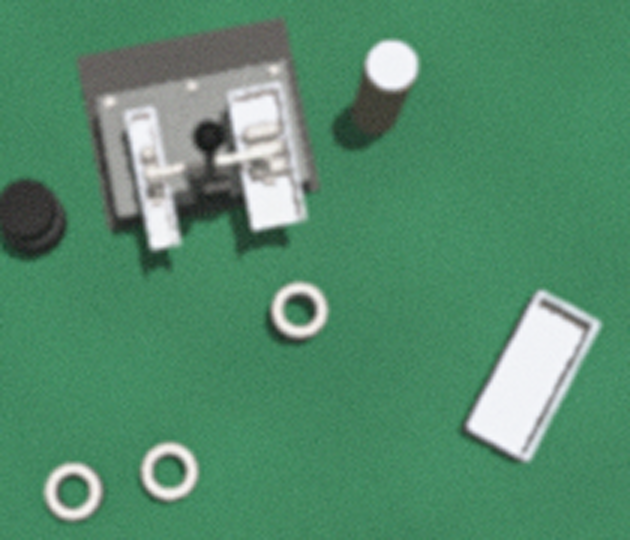

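View pics/scenec.png

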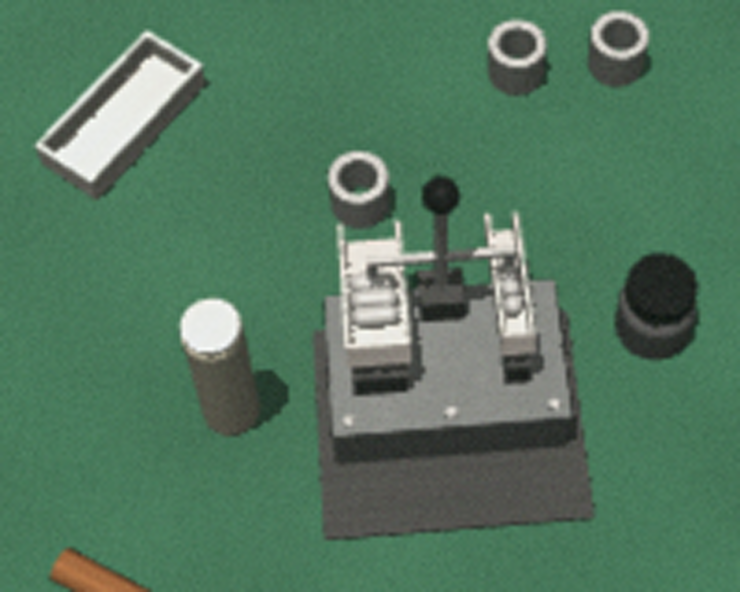

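The crops confirm it: one sleeve stands alone in front of the wide (right) lane at top (360,214), and the other two are well to the left. The rollers lie in the right lane, at scene crop (375,300). The knob is at top (329.7,155.3) and scene (328.9,202.4).

```bash
cat > m.py <<'E'
from h import *
np.set_printoptions(precision=4,suppress=True)
T=lambda x,y:(x/3+260-.33,y/3+110-.33)
S=lambda x,y:(x/3.7+210-.37,y/3.7+150-.37)
kn=tri(S(440,194),T(209,136)); print("knob",kn)
# feeder top plate corners z=.058
RL=ray("scene",*S(577,425),.058); RR=ray("scene",*S(333,437),.058)
print("rear", RL,RR,np.linalg.norm(RL-RR), "yaw",np.arctan2(*(RL-RR)[[1,0]])-np.pi/2)
RL=ray("top",*T(96,97),.058); RR=ray("top",*T(289,62),.058)
print("reartop", RL,RR,np.linalg.norm(RL-RR), "yaw",np.arctan2(*(RL-RR)[[1,0]])-np.pi/2)
for nm,a in (("lipL",T(250,230)),("lipR",T(306,220)),("ballL",T(152,250)),("ballR",T(181,243))): print(nm,ray("top",*a,.080))
for nm,a in (("lipRs",S(339,225)),("lipLs",S(398,223)),("bR",S(487,214)),("bL",S(517,212))): print(nm,ray("scene",*a,.092))
print("crossbar R/L top",ray("top",*T(290,153),.132),ray("top",*T(150,175),.132))
print("sleeve top",ray("top",359.5,213,.045),ray("scene",306.2,197.3,.045),"tri",tri((306.2,197.3),(359.5,213)))
c=[ray("top",*T(*p),.030) for p in((541,291),(601,323),(527,461),(464,427))]
print("tray top corners",np.array(c),np.mean(c,0),np.linalg.norm(c[0]-c[1]),np.linalg.norm(c[1]-c[2]))
d=(c[0]+c[1]-c[2]-c[3])/2; print("tray yaw",np.arctan2(d[1],d[0]))
c=[ray("scene",*S(*p),.030) for p in((148,31),(203,67),(38,147))]
print("scene tray",np.array(c),(c[1]+c[2])/2)
print("can",ray("top",390.3,131.3,.15),ray("scene",*S(212,326),.15),"jar",ray("top",*T(28,211),.075),ray("scene",*S(660,288),.075),"gear",ray("top",205,249,.03))
for p in((316,266.5),(283.8,273.3)): print("other",ray("top",*p,.045))
E
python3 m.py
```

```text
knob [0.6246 0.0016 0.2173]
rear [0.7142 0.111  0.058 ] [ 0.7426 -0.0633  0.058 ] 0.1766242015551324 yaw 0.1618165354669605
reartop [0.703  0.1056 0.058 ] [ 0.7354 -0.0685  0.058 ] 0.17701607326928842 yaw 0.1837287252774995
lipL [ 0.5765 -0.0327  0.08  ]
lipR [ 0.5854 -0.0814  0.08  ]
ballL [0.5588 0.0525 0.08  ]
ballR [0.565  0.0273 0.08  ]
lipRs [ 0.5872 -0.0788  0.092 ]
lipLs [ 0.5807 -0.035   0.092 ]
bR [0.5658 0.0306 0.092 ]
bL [0.5616 0.0529 0.092 ]
crossbar R/L top [ 0.6323 -0.0656  0.132 ] [0.6134 0.0521 0.132 ]
sleeve top [ 0.5113 -0.0769  0.045 ] [ 0.5162 -0.0764  0.045 ] tri [ 0.5122 -0.0772  0.0382]
tray top corners [[ 0.5309 -0.2932  0.03  ]
 [ 0.5022 -0.3452  0.03  ]
 [ 0.3802 -0.2756  0.03  ]
 [ 0.4096 -0.2215  0.03  ]] [ 0.4557 -0.2839  0.03  ] 0.05941481244952683 0.14043088988523036
tray yaw -0.5262156307058872
scene tray [[ 0.3851 -0.2726  0.03  ]
 [ 0.4163 -0.22    0.03  ]
 [ 0.5079 -0.3395  0.03  ]] [ 0.4621 -0.2797  0.03  ]
can [ 0.7034 -0.1504  0.15  ] [ 0.7075 -0.1477  0.15  ] jar [0.5944 0.1622 0.075 ] [0.6053 0.1641 0.075 ] gear [0.4155 0.3355 0.03  ]
other [0.37   0.0376 0.045 ]
other [0.3521 0.1216 0.045 ]
```

```bash
cat > go.py <<'E'
import sys; from h import *
# args: x y z(grasp point) psi -> deltas
def go(x,y,z,psi):
    s=arm.read_state(); p=s["eef_pos"]; R=cv2.Rodrigues(np.array([0,0,s["ee_rot"][2]]))[0]@np.diag([1,-1,-1.])
    d=R.T@(np.array([x,y,z+.18])-p)*100; w=(s["ee_rot"][2]-psi+np.pi)%(2*np.pi)-np.pi
    print("delta",d.round(2),"yaw",round(w,3))
if __name__=="__main__":
    a=list(map(float,sys.argv[1:]))
    for i in range(0,len(a),4): go(*a[i:i+4])
E
python3 go.py .5137 -.0767 .225 3.32 .5137 -.0767 .12 3.32 .5137 -.0767 .025 3.32
```

```text
delta [-50.68 -56.12  -0.1 ] yaw -0.547
delta [-50.68 -56.12  10.4 ] yaw -0.547
delta [-50.68 -56.12  19.9 ] yaw -0.547
```

Emit:
{"api": "arm_command", "payload": {
  "deltas": [
    {"tx":-5,"ty":-5.6,"tz":-1,"yaw":-0.05},
    {"tx":-10,"ty":-11.2,"tz":-1,"yaw":-0.1},
    {"tx":-14,"ty":-15.6,"tz":-1,"yaw":-0.15},
    {"tx":-18,"ty":-20,"tz":-1,"yaw":-0.2},
    {"tx":-22,"ty":-24.4,"tz":-1,"yaw":-0.25},
    {"tx":-26,"ty":-28.8,"tz":-1,"yaw":-0.3},
    {"tx":-30,"ty":-33.2,"tz":-1,"yaw":-0.35},
    {"tx":-34,"ty":-37.6,"tz":-1,"yaw":-0.4},
    {"tx":-38,"ty":-42,"tz":-1,"yaw":-0.45},
    {"tx":-42,"ty":-46.5,"tz":-1,"yaw":-0.5},
    {"tx":-46,"ty":-51,"tz":-1,"yaw":-0.547},
    {"tx":-50.7,"ty":-56.1,"tz":-1,"yaw":-0.547},
    {"tx":-50.7,"ty":-56.1,"tz":-1,"yaw":-0.547},
    {"tx":-50.7,"ty":-56.1,"tz":0,"yaw":-0.547},
    {"tx":-50.7,"ty":-56.1,"tz":0,"yaw":-0.547},
    {"tx":-50.7,"ty":-56.1,"tz":4,"yaw":-0.547},
    {"tx":-50.7,"ty":-56.1,"tz":8,"yaw":-0.547},
    {"tx":-50.7,"ty":-56.1,"tz":10.4,"yaw":-0.547},
    {"tx":-50.7,"ty":-56.1,"tz":10.4,"yaw":-0.547}
  ],
  "claw": 0
}}

```text
time: 2.48
eef_pos: [0.5133, -0.0752, 0.2995]
ee_rot: [3.141, -0.003, -2.962]
contact_force: [1.0, 0.5, 0.2]
opening: 0.0944
gripper_force: 0.0
```

```bash
python3 - <<'E'
from h import *
im=arm.grab_frame("scene"); s=arm.read_state(); print(s["time"],s["eef_pos"],s["ee_rot"],s["qpos"])
u=proj("scene",[.5137,-.0767,.045]); print(u)
x,y=int(u[0]),int(u[1]); cv2.imwrite("pics/s1.png",cv2.resize(im[y-90:y+60,x-90:x+90],None,fx=3.5,fy=3.5,interpolation=cv2.INTER_CUBIC))
E
python3 go.py .5137 -.0767 .025 3.32
```

```text
2.525 [ 0.51382904 -0.07556487  0.30067841] [ 3.14132678e+00 -1.29239546e-03 -2.96209457e+00] [-0.4006477   0.33060083  0.50788975  2.07254075 -0.22362679  0.79165052
  1.99290974]
[306.20938112 196.55419849]
delta [ 0.03 -0.11  9.57] yaw 0.001
```

View pics/s1.png

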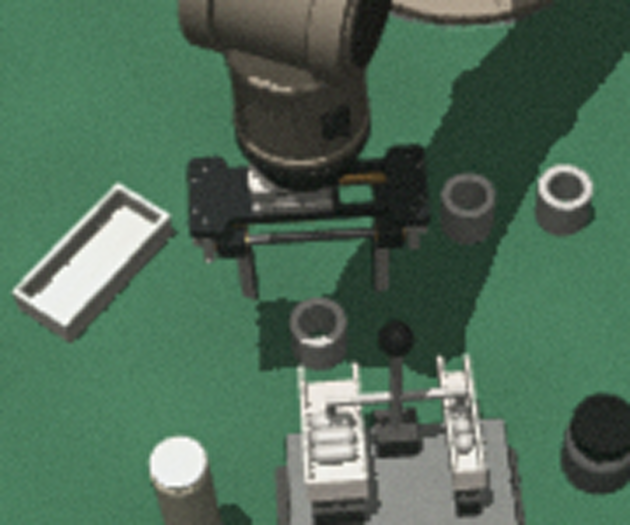

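The gripper hangs centred over the sleeve, with its fingers at crop (250,290) and (382,285) and the sleeve at (320,325). I'll lower and grip.

Emit:
{"api": "arm_command", "payload": {
  "deltas": [
    {"ty":-0.1,"tz":3},
    {"ty":-0.1,"tz":6},
    {"ty":-0.1,"tz":8.5},
    {"ty":-0.1,"tz":9.5},
    {"ty":-0.1,"tz":9.5}
  ]
}}

```text
invalid input at $.deltas[0]: expected keys tx, ty, tz, yaw
```

Emit:
{"api": "arm_command", "payload": {
  "deltas": [
    {"tz":0},
    {"tz":0},
    {"tz":0},
    {"tz":0},
    {"tz":0},
    {"tz":-2},
    {"tz":-3},
    {"tz":-3}
  ],
  "claw": 1,
  "force": 25
}}

```text
invalid input at $.deltas[0]: expected keys tx, ty, tz, yaw
```

```bash
python3 go.py .46 .075 .055 3.32 .46 .075 .0265 3.32
```

```text
delta [ 2.61 15.78  6.57] yaw 0.001
delta [ 2.61 15.78  9.42] yaw 0.001
```

Emit:
{"api": "arm_command", "payload": {
  "deltas": [
    {"tx":0,"ty":-0.1,"tz":3,"yaw":0},
    {"tx":0,"ty":-0.1,"tz":6,"yaw":0},
    {"tx":0,"ty":-0.1,"tz":8.5,"yaw":0},
    {"tx":0,"ty":-0.1,"tz":9.5,"yaw":0},
    {"tx":0,"ty":-0.1,"tz":9.5,"yaw":0}
  ]
}}

```text
time: 3.15
eef_pos: [0.5144, -0.0773, 0.2063]
ee_rot: [3.142, 0.0, -2.963]
contact_force: [-0.3, -0.3, 0.5]
opening: 0.094
gripper_force: 0.0
```

Emit:
{"api": "arm_command", "payload": {
  "deltas": [
    {"tx":0,"ty":0,"tz":0,"yaw":0},
    {"tx":0,"ty":0,"tz":0,"yaw":0},
    {"tx":0,"ty":0,"tz":0,"yaw":0},
    {"tx":0,"ty":0,"tz":0,"yaw":0},
    {"tx":0,"ty":0,"tz":0,"yaw":0},
    {"tx":0,"ty":0,"tz":0,"yaw":0},
    {"tx":0,"ty":0,"tz":-2,"yaw":0},
    {"tx":0,"ty":0,"tz":-3,"yaw":0},
    {"tx":0,"ty":0,"tz":-3,"yaw":0}
  ],
  "claw": 1,
  "force": 25
}}

```text
time: 4.28
eef_pos: [0.5143, -0.0774, 0.2361]
ee_rot: [-3.142, 0.001, -2.963]
contact_force: [0.7, 0.8, -2.3]
opening: 0.048
gripper_force: 25.0
```

```bash
python3 go.py .46 .075 .055 3.32 .46 .075 .0265 3.32
```

```text
delta [ 2.64 15.96  0.11] yaw -0.0
delta [ 2.64 15.96  2.96] yaw -0.0
```

Emit:
{"api": "arm_command", "payload": {
  "deltas": [
    {"tx":0.6,"ty":3.5,"tz":0,"yaw":0},
    {"tx":1.2,"ty":7.5,"tz":0,"yaw":0},
    {"tx":1.9,"ty":11.5,"tz":0,"yaw":0},
    {"tx":2.4,"ty":14.5,"tz":0,"yaw":0},
    {"tx":2.6,"ty":16,"tz":0,"yaw":0},
    {"tx":2.6,"ty":16,"tz":0,"yaw":0},
    {"tx":2.6,"ty":16,"tz":1.5,"yaw":0},
    {"tx":2.6,"ty":16,"tz":2.5,"yaw":0},
    {"tx":2.6,"ty":16,"tz":2.95,"yaw":0},
    {"tx":2.6,"ty":16,"tz":2.95,"yaw":0},
    {"tx":2.6,"ty":16,"tz":2.95,"yaw":0}
  ]
}}

```text
time: 5.65
eef_pos: [0.4603, 0.0751, 0.2061]
ee_rot: [-3.141, -0.0, -2.964]
contact_force: [-0.7, 0.3, -2.7]
opening: 0.0475
gripper_force: 25.0
```

Emit:
{"api": "arm_command", "payload": {
  "deltas": [
    {"tx":0,"ty":0,"tz":0,"yaw":0},
    {"tx":0,"ty":0,"tz":0,"yaw":0},
    {"tx":0,"ty":0,"tz":0,"yaw":0},
    {"tx":0,"ty":0,"tz":0,"yaw":0},
    {"tx":0,"ty":0,"tz":0,"yaw":0},
    {"tx":0,"ty":0,"tz":-3,"yaw":0},
    {"tx":0,"ty":0,"tz":-7,"yaw":0},
    {"tx":0,"ty":0,"tz":-10,"yaw":0},
    {"tx":0,"ty":0,"tz":-10,"yaw":0}
  ],
  "claw": 0
}}

```text
time: 6.78
eef_pos: [0.4607, 0.0756, 0.3079]
ee_rot: [3.14, 0.003, -2.963]
contact_force: [-0.9, -0.1, -0.2]
opening: 0.094
gripper_force: 0.0
```

Run:
```python
from h import *
from go import go
im=arm.grab_frame("top"); s=arm.read_state(); print(s["time"],s["eef_pos"])
th=-.526; c=np.array([.459,-.2815])-.03*np.array([np.cos(th),np.sin(th)]); print(c,np.linalg.norm(c))
go(*c,.13,np.pi+th); go(*c,.024,np.pi+th)
cv2.imwrite("pics/t1.png",cv2.resize(im[120:320,220:480],None,fx=3,fy=3,interpolation=cv2.INTER_CUBIC))
```

```text
6.825 [0.46028667 0.07560338 0.30672278]
[ 0.43305533 -0.26643766] 0.5084544672160202
delta [  8.76 -33.18  -0.33] yaw 0.705
delta [  8.76 -33.18  10.27] yaw 0.705
```

View pics/t1.png

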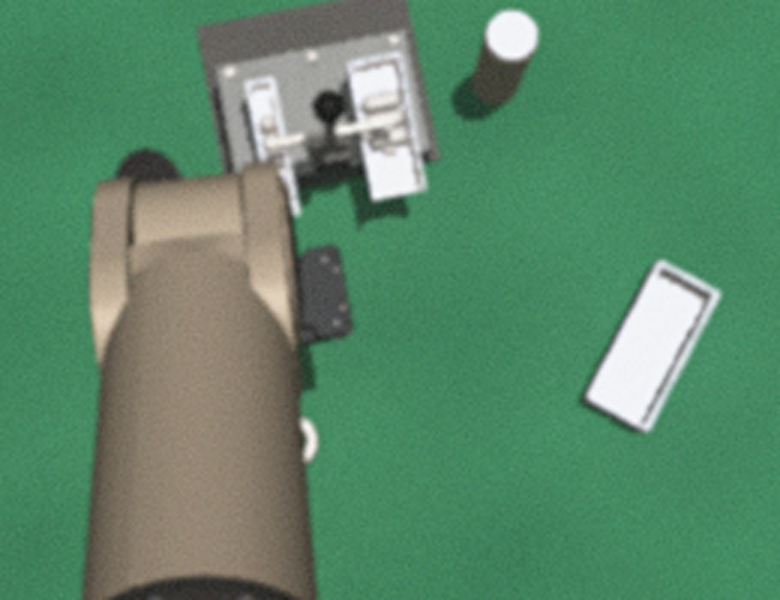

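The arm hides the placed sleeve. The old spot is clear, and the tray is still at crop (652,345). On to the tray.

Emit:
{"api": "arm_command", "payload": {
  "deltas": [
    {"tx":1,"ty":-4,"tz":0,"yaw":0.1},
    {"tx":2.2,"ty":-8,"tz":0,"yaw":0.2},
    {"tx":3.5,"ty":-13,"tz":0,"yaw":0.3},
    {"tx":4.8,"ty":-18,"tz":0,"yaw":0.4},
    {"tx":6,"ty":-23,"tz":0,"yaw":0.5},
    {"tx":7.3,"ty":-28,"tz":0,"yaw":0.6},
    {"tx":8.4,"ty":-32,"tz":0,"yaw":0.7},
    {"tx":8.8,"ty":-33.2,"tz":0,"yaw":0.705},
    {"tx":8.8,"ty":-33.2,"tz":0,"yaw":0.705},
    {"tx":8.8,"ty":-33.2,"tz":0,"yaw":0.705},
    {"tx":8.8,"ty":-33.2,"tz":3,"yaw":0.705},
    {"tx":8.8,"ty":-33.2,"tz":6,"yaw":0.705},
    {"tx":8.8,"ty":-33.2,"tz":9,"yaw":0.705},
    {"tx":8.8,"ty":-33.2,"tz":10.2,"yaw":0.705},
    {"tx":8.8,"ty":-33.2,"tz":10.2,"yaw":0.705}
  ]
}}

```text
time: 8.7
eef_pos: [0.4325, -0.2664, 0.2041]
ee_rot: [-3.141, -0.001, 2.616]
contact_force: [0.4, -0.6, 0.2]
opening: 0.094
gripper_force: 0.0
```

Emit:
{"api": "arm_command", "payload": {
  "deltas": [
    {"tx":0,"ty":0,"tz":0,"yaw":0},
    {"tx":0,"ty":0,"tz":0,"yaw":0},
    {"tx":0,"ty":0,"tz":0,"yaw":0},
    {"tx":0,"ty":0,"tz":0,"yaw":0},
    {"tx":0,"ty":0,"tz":0,"yaw":0},
    {"tx":0,"ty":0,"tz":-1,"yaw":0},
    {"tx":0,"ty":0,"tz":-1.5,"yaw":0},
    {"tx":0,"ty":0,"tz":-1.5,"yaw":0}
  ],
  "claw": 1,
  "force": 30
}}

```text
time: 9.7
eef_pos: [0.4326, -0.2669, 0.2197]
ee_rot: [3.141, 0.001, 2.615]
contact_force: [0.8, 0.2, -1.6]
opening: 0.0597
gripper_force: 30.0
```

Run:
```python
from h import *
im=arm.grab_frame("scene"); s=arm.read_state(); print(s["time"],s["eef_pos"],s["ee_rot"])
# tray top rim visible corners + sleeve
cv2.imwrite("pics/s2.png",cv2.resize(im[90:270,200:440],None,fx=3.3,fy=3.3,interpolation=cv2.INTER_CUBIC))
```

```text
9.75 [ 0.43252783 -0.26686559  0.21940077] [3.14147150e+00 4.21865412e-04 2.61496604e+00]
```

View pics/s2.png

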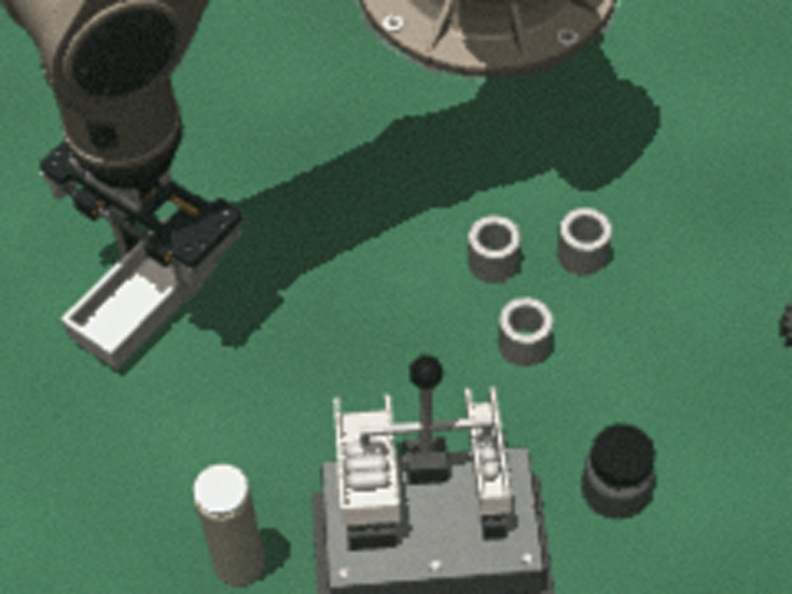

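The sleeve stands upright at crop (525,330), clear of everything. The tray is held level, with its far rim corners at (64,319) and (122,365).

Run:
```python
from h import *
from go import go
S=lambda x,y:(x/3.3+200-.35,y/3.3+90-.35)
a=ray("scene",*S(64,319),.0455);b=ray("scene",*S(122,362),.0455);m=(a+b)/2
s=arm.read_state()["eef_pos"]; print(a,b,np.linalg.norm(a-b),"end from grasp (expect .10)",np.linalg.norm((m-s)[:2]))
O=np.array([.6235,.001]);X=np.array([np.cos(.178),np.sin(.178)]);Y=np.array([-X[1],X[0]])
c=O-.05*Y-.09*X; g=c-.03*X; print(c,g)
go(*(g-.06*X),.0394,np.pi+.178);go(*g,.0394,np.pi+.178)
```

```text
[ 0.5067417  -0.33924522  0.0455    ] [ 0.54533447 -0.27794903  0.0455    ] 0.072433587653055 end from grasp (expect .10) 0.10239965130811972
[ 0.5437751  -0.06414553] [ 0.5142491  -0.06945737]
delta [ 7.43 17.29  0.  ] yaw -0.705
delta [ 2.86 21.17  0.  ] yaw -0.705
```

Emit:
{"api": "arm_command", "payload": {
  "deltas": [
    {"tx":1.2,"ty":2.8,"tz":0,"yaw":-0.1},
    {"tx":2.4,"ty":5.6,"tz":0,"yaw":-0.22},
    {"tx":3.6,"ty":8.4,"tz":0,"yaw":-0.34},
    {"tx":4.8,"ty":11.2,"tz":0,"yaw":-0.46},
    {"tx":6,"ty":14,"tz":0,"yaw":-0.58},
    {"tx":7.4,"ty":17.3,"tz":0,"yaw":-0.705},
    {"tx":7.4,"ty":17.3,"tz":0,"yaw":-0.705},
    {"tx":7.4,"ty":17.3,"tz":0,"yaw":-0.705},
    {"tx":6,"ty":18.5,"tz":0,"yaw":-0.705},
    {"tx":4.4,"ty":19.9,"tz":0,"yaw":-0.705},
    {"tx":2.9,"ty":21.2,"tz":0,"yaw":-0.705},
    {"tx":2.9,"ty":21.2,"tz":0,"yaw":-0.705},
    {"tx":2.9,"ty":21.2,"tz":0,"yaw":-0.705},
    {"tx":2.9,"ty":21.2,"tz":1,"yaw":-0.705},
    {"tx":2.9,"ty":21.2,"tz":1.5,"yaw":-0.705},
    {"tx":2.9,"ty":21.2,"tz":1.5,"yaw":-0.705},
    {"tx":2.9,"ty":21.2,"tz":1.5,"yaw":-0.705}
  ]
}}

```text
time: 11.88
eef_pos: [0.5137, -0.0692, 0.2039]
ee_rot: [3.142, -0.0, -2.964]
contact_force: [-0.3, -0.2, -1.4]
opening: 0.0597
gripper_force: 30.0
```

Emit:
{"api": "arm_command", "payload": {
  "deltas": [
    {"tx":0,"ty":0,"tz":0,"yaw":0},
    {"tx":0,"ty":0,"tz":0,"yaw":0},
    {"tx":0,"ty":0,"tz":0,"yaw":0},
    {"tx":0,"ty":0,"tz":0,"yaw":0},
    {"tx":0,"ty":0,"tz":-3,"yaw":0},
    {"tx":0,"ty":0,"tz":-7,"yaw":0},
    {"tx":0,"ty":0,"tz":-12,"yaw":0},
    {"tx":0,"ty":0,"tz":-17,"yaw":0},
    {"tx":0,"ty":0,"tz":-22,"yaw":0},
    {"tx":0,"ty":0,"tz":-26,"yaw":0},
    {"tx":0,"ty":0,"tz":-26,"yaw":0}
  ],
  "claw": 0
}}

```text
time: 13.25
eef_pos: [0.5143, -0.0695, 0.4669]
ee_rot: [3.141, 0.005, -2.963]
contact_force: [0.7, 0.5, -1.3]
opening: 0.0943
gripper_force: 0.0
```

Run:
```python
from h import *
from go import go
im=arm.grab_frame("scene"); s=arm.read_state(); print(s["time"],s["eef_pos"],s["ee_rot"])
cv2.imwrite("pics/s3.png",cv2.resize(im[140:290,220:420],None,fx=4,fy=4,interpolation=cv2.INTER_CUBIC))
t=arm.grab_frame("top"); cv2.imwrite("pics/t3.png",t)
O=np.array([.6241,.0012]);X=np.array([np.cos(.178),np.sin(.178)]);Y=np.array([-X[1],X[0]])
for z,y in ((.29,.045),(.216,.045)): go(*(O+y*Y),z,np.pi+.178)
```

```text
13.3 [ 0.51397405 -0.06918635  0.46501668] [ 3.14115497e+00  2.26284454e-03 -2.96318619e+00]
delta [-12.11   9.45  -0.61] yaw 0.0
delta [-12.11   9.45   6.79] yaw 0.0
```

View pics/s3.png

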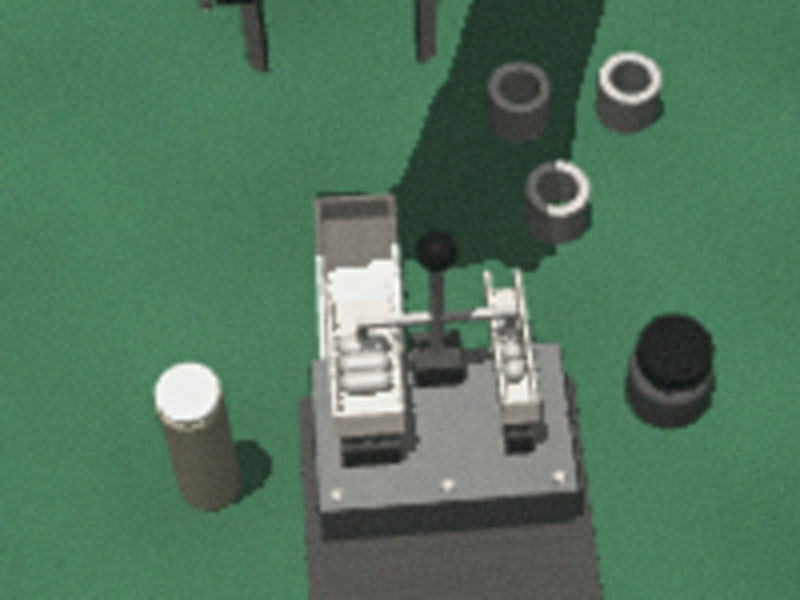

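Run:
```python
from h import *
O=np.array([.6241,.0012]);X=np.array([np.cos(.178),np.sin(.178)]);Y=np.array([-X[1],X[0]])
C=lambda x,y:(x/4+220-.375,y/4+140-.375)
for p,z in(((316,199),.03),((396,197),.03),((318,258),.092),((398,246),.092)):
    q=ray("scene",*C(*p),z)[:2]-O; print((q@X).round(4),(q@Y).round(4))
```

```text
-0.158 -0.0789
-0.1556 -0.019
-0.0711 -0.0773
-0.0769 -0.0209
```

Emit:
{"api": "arm_command", "payload": {
  "deltas": [
    {"tx":0,"ty":3,"tz":-1,"yaw":0},
    {"tx":-2,"ty":7,"tz":-1,"yaw":0},
    {"tx":-6,"ty":9.5,"tz":-1,"yaw":0},
    {"tx":-10,"ty":9.5,"tz":-1,"yaw":0},
    {"tx":-12.1,"ty":9.5,"tz":0,"yaw":0},
    {"tx":-12.1,"ty":9.5,"tz":0,"yaw":0},
    {"tx":-12.1,"ty":9.5,"tz":0,"yaw":0},
    {"tx":-12.1,"ty":9.5,"tz":3,"yaw":0},
    {"tx":-12.1,"ty":9.5,"tz":5.5,"yaw":0},
    {"tx":-12.1,"ty":9.5,"tz":6.8,"yaw":0},
    {"tx":-12.1,"ty":9.5,"tz":6.8,"yaw":0},
    {"tx":-12.1,"ty":9.5,"tz":6.8,"yaw":0}
  ],
  "claw": 1,
  "force": 10
}}

```text
time: 14.85
eef_pos: [0.6163, 0.0457, 0.3972]
ee_rot: [3.141, 0.001, -2.964]
contact_force: [0.1, 0.9, -1.2]
opening: 0.0003
gripper_force: 0.0
```

The tray's rear rim lies at feeder x -157 and its centre at y -49 mm, as wanted. First tilt:

Emit:
{"api": "arm_command", "payload": {
  "deltas": [
    {"tx":0,"ty":-1.5,"tz":0,"yaw":0},
    {"tx":0,"ty":-3,"tz":0,"yaw":0},
    {"tx":0,"ty":-4.2,"tz":0,"yaw":0},
    {"tx":0,"ty":-5.4,"tz":0,"yaw":0},
    {"tx":0,"ty":-6.6,"tz":0,"yaw":0},
    {"tx":0,"ty":-6.6,"tz":0,"yaw":0},
    {"tx":0,"ty":-6.6,"tz":0,"yaw":0},
    {"tx":0,"ty":-6.6,"tz":0,"yaw":0},
    {"tx":0,"ty":-6.6,"tz":0,"yaw":0}
  ]
}}

```text
time: 15.98
eef_pos: [0.6279, -0.0188, 0.3963]
ee_rot: [3.142, 0.0, -2.963]
contact_force: [-1.4, 2.0, 1.4]
opening: 0.0007
gripper_force: 1.1
```

Run:
```python
from h import *
im=arm.grab_frame("scene"); s=arm.read_state(); print(s["time"],s["eef_pos"],s["contact_force"])
cv2.imwrite("pics/s4.png",cv2.resize(im[140:290,220:420],None,fx=4,fy=4,interpolation=cv2.INTER_CUBIC))
```

```text
16.025 [ 0.62792923 -0.01884579  0.39625514] [0.02921591 2.131825   1.84166518]
```

View pics/s4.png

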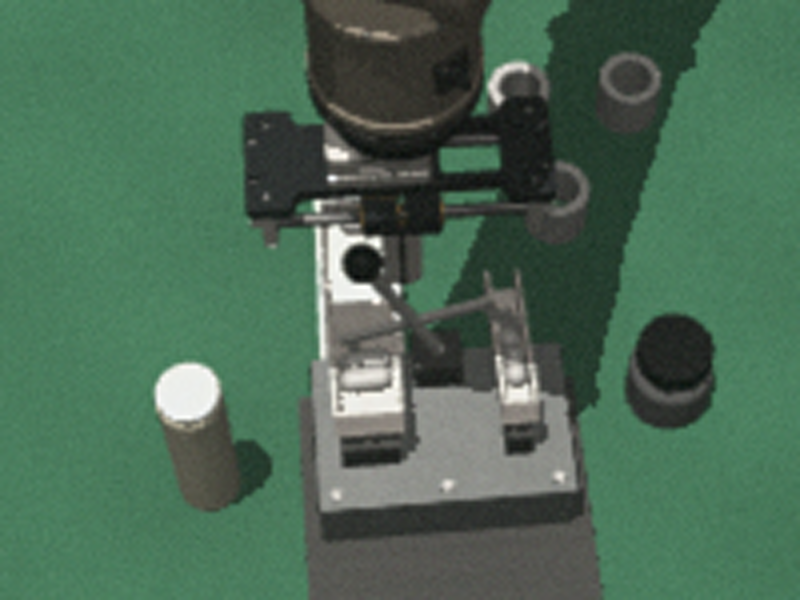

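The lever is tilted over the roller lane, with the knob at crop (361,263), and it has been held about 0.6 s. I'll let it recentre.

Emit:
{"api": "arm_command", "payload": {
  "deltas": [
    {"tx":0,"ty":0,"tz":0,"yaw":0},
    {"tx":0,"ty":1.2,"tz":0,"yaw":0},
    {"tx":0,"ty":2.4,"tz":0,"yaw":0},
    {"tx":0,"ty":3.6,"tz":0,"yaw":0},
    {"tx":0,"ty":5,"tz":0,"yaw":0},
    {"tx":0,"ty":6.6,"tz":0,"yaw":0},
    {"tx":0,"ty":6.6,"tz":0,"yaw":0},
    {"tx":0,"ty":6.6,"tz":0,"yaw":0},
    {"tx":0,"ty":6.6,"tz":0,"yaw":0},
    {"tx":0,"ty":6.6,"tz":0,"yaw":0},
    {"tx":0,"ty":6.6,"tz":0,"yaw":0},
    {"tx":0,"ty":6.6,"tz":0,"yaw":0},
    {"tx":0,"ty":6.6,"tz":0,"yaw":0}
  ]
}}

```text
time: 17.65
eef_pos: [0.6162, 0.0458, 0.3962]
ee_rot: [-3.142, -0.0, -2.963]
contact_force: [0.9, -0.2, 0.2]
opening: 0.0002
gripper_force: 0.0
```

Run:
```python
from h import *
im=arm.grab_frame("scene"); s=arm.read_state(); print(s["time"],s["eef_pos"],s["contact_force"])
a=cv2.resize(im[170:270,280:370],None,fx=6,fy=6,interpolation=cv2.INTER_CUBIC)
cv2.imwrite("pics/s5.png",np.clip(a.astype(float)*1.2,0,255).astype(np.uint8))
```

```text
17.7 [0.61620689 0.04585048 0.3961437 ] [ 0.31935426 -0.28378224  0.58041155]
```

View pics/s5.png

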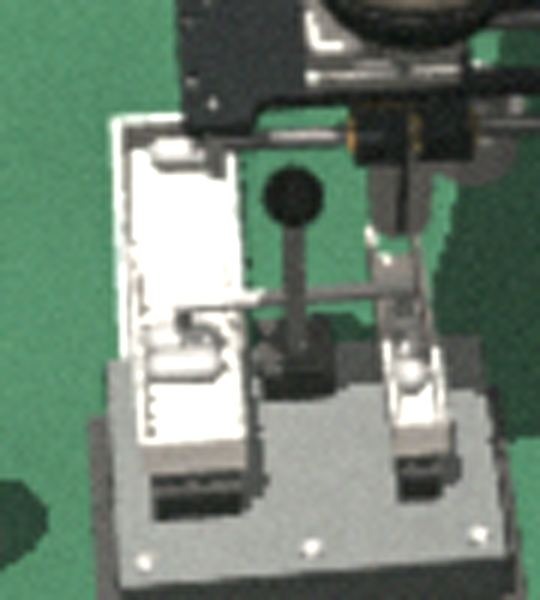

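One roller lies in the tray at crop (180,153). The lever is upright, with the knob at (293,197), and the remaining rollers have moved up. Second tilt, the same stroke.

Emit:
{"api": "arm_command", "payload": {
  "deltas": [
    {"tx":0,"ty":-1.5,"tz":0,"yaw":0},
    {"tx":0,"ty":-3,"tz":0,"yaw":0},
    {"tx":0,"ty":-4.2,"tz":0,"yaw":0},
    {"tx":0,"ty":-5.4,"tz":0,"yaw":0},
    {"tx":0,"ty":-6.6,"tz":0,"yaw":0},
    {"tx":0,"ty":-6.6,"tz":0,"yaw":0},
    {"tx":0,"ty":-6.6,"tz":0,"yaw":0},
    {"tx":0,"ty":-6.6,"tz":0,"yaw":0},
    {"tx":0,"ty":-6.6,"tz":0,"yaw":0},
    {"tx":0,"ty":-6.6,"tz":0,"yaw":0},
    {"tx":0,"ty":-5.4,"tz":0,"yaw":0},
    {"tx":0,"ty":-4.2,"tz":0,"yaw":0},
    {"tx":0,"ty":-3,"tz":0,"yaw":0},
    {"tx":0,"ty":-1.5,"tz":0,"yaw":0},
    {"tx":0,"ty":0,"tz":0,"yaw":0},
    {"tx":0,"ty":0,"tz":0,"yaw":0},
    {"tx":0,"ty":0,"tz":0,"yaw":0}
  ]
}}

```text
time: 19.82
eef_pos: [0.6162, 0.0455, 0.3962]
ee_rot: [-3.141, 0.0, -2.964]
contact_force: [0.1, 0.3, 0.4]
opening: 0.0005
gripper_force: 0.0
```

Emit:
{"api": "arm_command", "payload": {
  "deltas": [
    {"tx":0,"ty":0,"tz":-4,"yaw":0},
    {"tx":0,"ty":0,"tz":-8,"yaw":0},
    {"tx":4,"ty":3,"tz":-8,"yaw":0},
    {"tx":8,"ty":7,"tz":-8,"yaw":0},
    {"tx":12,"ty":12,"tz":-8,"yaw":0},
    {"tx":12,"ty":18,"tz":-8,"yaw":0},
    {"tx":12,"ty":22,"tz":-8,"yaw":0},
    {"tx":12,"ty":22,"tz":-8,"yaw":0},
    {"tx":12,"ty":22,"tz":-8,"yaw":0}
  ]
}}

```text
time: 20.95
eef_pos: [0.4596, 0.2399, 0.4761]
ee_rot: [-3.141, -0.0, -2.965]
contact_force: [-0.2, -0.2, 0.1]
opening: 0.0004
gripper_force: 0.0
```

Run:
```python
from h import *
im=arm.grab_frame("scene"); s=arm.read_state(); print(s["time"],s["eef_pos"],s["contact_force"])
a=im[130:280,230:430]
cv2.imwrite("pics/s6.png",cv2.resize(np.clip(a*1.2,0,255).astype(np.uint8),None,fx=4,fy=4,interpolation=cv2.INTER_CUBIC))
```

```text
21.0 [0.45970255 0.23960941 0.47618512] [1.1178551  0.20112831 0.24783928]
```

View pics/s6.png

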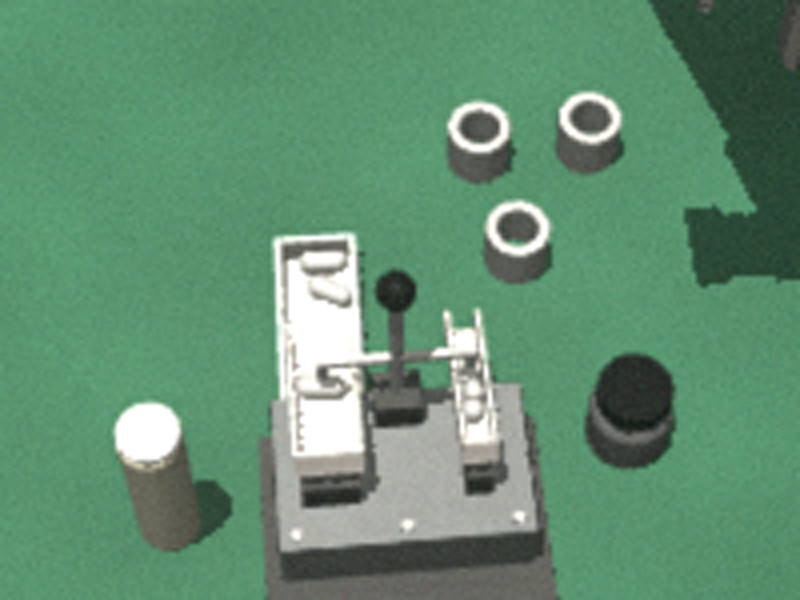

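Two rollers lie in the tray, at crop (325,262) and (330,290). The third is still in the lane at (322,385), the balls are in their lane, and the lever is upright. The sleeve, can and jar all stand, and the robot is clear of everything, so I'm handing in.

```bash
python3 -c "
from plant import arm
print(arm.close_job())"
```

```text
the job is handed in; nothing more can be done
None
```

The job is handed in at about 21 s: two rollers are in the tray, the third roller and the balls are still in their lanes, the sleeve stands upright aside, the lever is centred, and the can, jar and gear were not touched.

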